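# Dock a sample carrier round the bend of the loading track

### The arm

A 7-joint arm with a two-finger parallel gripper is mounted at the origin on the work surface. World frame = base frame: x ahead of the robot, y to its left, z up, the work surface at z = 0. Lengths are in m, angles in rad, forces in N, time in s.
With the tool pointing down it reaches from about 0.35 to 0.9 m from the base axis. Payload 8.1 kg.
Tool frame: the origin (TCP) lies at the very end of the fingers, on their centre line; the grasp point (between the pads) lies 19 mm behind it; z points along the fingers, x is the direction in which the jaws open and shut, and the axes are right-handed (so a half turn about z gives the same grasp; the last joint's range is limited). The gripper opens to 92 mm and grips with 3 to 60 N. Pads are 19 mm wide; open, the fingers measure 130 mm over their backs; the gripper's body (75 mm by 190 mm) begins 47 mm behind the grasp point.
Start: joints at [-1.311, 0.434, 0.025, 1.573, -0.012, 1.134, -0.075], TCP at [0.222, 0.584, 0.227] pointing down, gripper open.
Joint ranges: [-2.62, 2.62], [-0.44, 2.09], [-1.27, 1.32], [0.08, 2.57], [-1.32, 4.46], [0.12, 2], [-2.74, 2.74]. Speed limits (rad/s): [2.22, 2.22, 3.01, 3.01, 3.14, 3.14, 3.14].

### API

Orientations are given as a rotation vector (axis times angle).
In Python, from cell import status, viewer, arm gives the robot as it stands.
- The arm moves only by the tool jog_arm, never from a script. Its argument "commands" is text: rows parted by semicolons, each of 7 numbers parted by spaces: the closure, from -1 (fully open) to 1 (shut), then the shift along the world's x, y, z normalised to -1 to 1, where 1 is 0.3 m, then the turn, a rotation vector about the world's x, y, z normalised to -1 to 1, where 1 is 2 pi rad. In form: jaw dx dy dz wx wy wz; .... A call has exactly 5 rows; each row shifts and turns the commanded pose from where the row before left it; what a row does not reach is not made up. A row lasts 1/10 s, in which the tool goes at most 50 mm and 8.59 degrees, less where a joint would pass 70% of its speed; a pose out of reach is approached as far as the arm can. A call with a number of a shift or a turn outside -1 to 1 is refused whole. A call with a gripper value outside its range is refused whole. The fingers move at their own pace and stop on an object; "force" is the grip in N (left out, the last holds). Time passes only in rows, so rows that do not move let the fingers close, or fill a call up. It gives the time, the measured TCP pose, the force and the opening at its end, in the units of the state.
- status.observe(): the state, without advancing time (a new reading comes with each control period).
- viewer.get_image(name): name is "scene" or "top" or "wrist"; returns a dict with "pixels" (480x640x3 uint8, red, green, blue), "z_map" (480x640 float32, m along the optical axis (not along the pixel's ray), 0 where there is no reading), "camera_matrix" (3x3 intrinsics, pixels), "R" (3x3) and "t" (3): a world point X has camera coordinates R X + t. Camera axes: x right, y down, z forward; pixel columns grow to the right and rows downward; lengths in m; the calibration is good to about 2 mm. A picture is of the moment at which its call begins.
- arm.sign_off(): hands the job in, once; it reports no verdict.
The state is a dict: "clock": time; "joints": joint angles; "dq": joint speeds; "joint_efforts": joint torques, N m; "position": TCP position; "ee_rot": TCP orientation; "force": force on the tool from outside, world axes, zero at the start; "ft_torque": the same for the moment, N m; "width": opening from 0.0 (shut) to 1.0 (fully open).
Only numpy, scipy, OpenCV 4.12 (cv2) and the standard library are available. Lean on these libraries where they do the work, as an engineer would, in place of code of your own. Each camera call takes 0.05 s, during which the arm holds its last target. There are 200 camera calls.

### The job

The track's belt is switched off. Stand the carrier that holds the short screw-capped tube upright on the track's loading apron, then push it along the lane and round the bend, sliding and not lifted, until it is fully home in the docking unit with the sprung latch shut behind it. Push gently, as with one finger (keep well below 25 N on the track), keep the carrier upright and do not disturb the other carriers or anything else on the bench.

Things in the scene. Friction and masses are not known exactly. Their poses are not given: they have to be found in the camera images.
- carrier_mid (a point): Centre (18 mm above the foot) of the carrier to dock: upright black plastic disc, 42 mm across, body 36 mm high, 0.08 to 0.17 kg, with a short tube's white screw cap, 13 mm across, on its middle (top 52 mm above the foot). z up; round, so yaw means nothing. Starts in any of the tray's three places.
- tray: Grey parking tray, 256 mm (its x) by 76 mm (its y). Origin: middle of the underside; floor 3 mm thick, rim 10 mm high. Three carriers stand in a row along its x, 80 mm apart, in any order: the one to dock, one with a tall tube (top 94 mm above its foot), one with no tube. There is room for fingers on the +y and -y sides of each.
- track: Loading track: white box module 270 x 270 mm, deck 40 mm above the bench. Origin on the bench; module spans x -90..180, y -162..108 mm in its frame. A lane 45 mm wide lies between upright guide rails, top edge 22 mm above the deck: first along +y at x = -50 mm, then a bend to the right, then along +x at y = 65 mm into the docking unit.
- apron (a point): Middle of the loading apron, at deck height: the open deck before the lane's flared mouth (track frame -50, -128, 40 mm; axes as the track's). Ahead of it in +y: flare from 21 mm, parallel rails from 43 mm, bend begins at 118 mm.
- bend_centre (a point): Centre of curvature of the 90 degree bend, at deck height (track frame 25, -10, 40 mm; axes as the track's). Lane centreline radius 75 mm, inner rail face 52.5 mm, outer rail face 97.5 mm.
- bend_mid (a point): Middle of the bend on the lane's centreline, at deck height; axes as the track's.
- bend_end (a point): End of the bend on the lane's centreline, at deck height (track frame 25, 65, 40 mm; axes as the track's). The last straight runs from here along +x. The docking unit is clamped anywhere in a slot: a docked carrier's centre lies 60 to 90 mm on from here. Where is not measured: find it by feel. Its rigid stop and its cheek on the -y side are 36 mm high, its reader head 52 mm.
- latch (a joint): Angle of the docking unit's steel latch blade: 36 mm long, 24 to 35 mm above the deck, pivoted on the lane's +y side 55 mm before the docked carrier's centre, leaning into the lane. 0 = shut. A passing carrier pushes it aside to about 0.6 rad against a spring (some 2 to 5 N of push); it shuts behind a carrier that is against the stop, once the pusher too is out of its way.
Mind the look-alikes: they are no part of the job. What is shaped like the part that bears carrier_mid but green is not meant.

How it is judged:
By the outcome, as a careful person would: the job done as asked, in the order asked, and still so for the second after the job is handed in, with the robot touching nothing.
It also fails if it takes over 61 s, if anything falls off the work surface, if the arm or the gripper's body presses on something with over 40 N, if the wrist force passes 120 N, or if a joint passes its speed limit or range.

## Working session

There is one attempt and no reset: what is moved stays moved. The work goes in short steps, Python scripts to look and compute and a tool call to move; the robot and the scene stay as the last step left them, time stands still between calls to the robot, and variables do not carry over. Pictures are saved under pics/ and viewed, about 8 in all and at most 12, crops included, and the job is handed in when it is done.

Besides the shell and the picture viewer there is one more tool, called after "Emit:" by a JSON object that holds its "method" and its "body", one argument or row to a line. jog_arm: Moves the arm, as the interface text tells. Scaled input: -1 to 1 covers 0.3 m each way for a shift and 2 pi rad each way for a turn. Its arguments: {"type":"object","properties":{"commands":{"type":"string"},"force":{"type":"number"}},"required":["commands"]}

```bash
mkdir -p pics; ls
cat > h.py <<'E'
import numpy as np, cv2
from cell import status, viewer, arm
def grab(n,save=None):
    im=viewer.get_image(n)
    if save: cv2.imwrite('pics/'+save,im['pixels'][:,:,::-1])
    np.savez('/tmp/%s.npz'%(save or n),**im)
    return im
def load(s): return dict(np.load('/tmp/%s.npz'%s))
def pts(im):
    K,R,t,z=im['camera_matrix'],im['R'],im['t'],im['z_map']
    v,u=np.mgrid[:480,:640]
    c=np.stack([(u-K[0,2])/K[0,0]*z,(v-K[1,2])/K[1,1]*z,z],-1)
    return (c-t)@R
def ray(im,u,v,h):
    K,R,t=im['camera_matrix'],im['R'],im['t']
    d=R.T@np.linalg.solve(K,[u,v,1.]);o=-R.T@t
    return o+d*(h-o[2])/d[2]
def proj(im,X):
    c=im['R']@np.asarray(X)+im['t'];p=im['camera_matrix']@c;return p[:2]/p[2]
E
python3 - <<'E'
from h import *
s=status.observe();print({k:np.round(v,3) for k,v in s.items()})
a=grab('top','top1.png');b=grab('scene','scene1.png')
for i in(a,b):print(i['camera_matrix'],-i['R'].T@i['t'])
E
```

```text
pics
{'clock': np.float64(0.0), 'joints': array([-1.311,  0.435,  0.025,  1.574, -0.012,  1.134, -0.075]), 'dq': array([ 0.   , -0.   , -0.001,  0.001,  0.   ,  0.002, -0.   ]), 'joint_efforts': array([ 0.0000e+00, -6.6784e+01,  9.8600e-01, -3.1446e+01, -6.0000e-02,
        4.3000e-02,  0.0000e+00]), 'position': array([0.222, 0.584, 0.226]), 'ee_rot': array([ 2.585e+00,  1.784e+00, -2.000e-03]), 'force': array([ 0.576, -0.102,  0.139]), 'ft_torque': array([-0.023, -0.035,  0.039]), 'width': np.float64(1.003)}
[[555.50524046   0.         318.89077414]
 [  0.         555.50524046 243.10252878]
 [  0.           0.           1.        ]] [ 0.36924537 -0.09824708  0.9890056 ]
[[451.88979411   0.         314.92344503]
 [  0.         451.88979411 244.21681343]
 [  0.           0.           1.        ]] [ 0.95281041 -0.1565748   0.61386087]
```

View pics/top1.png

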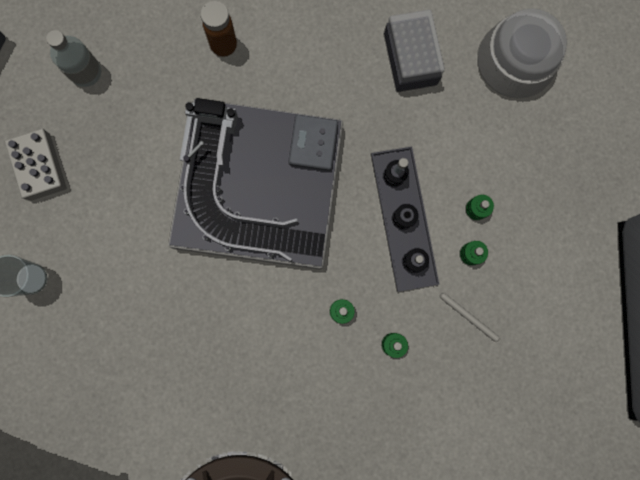

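View pics/scene1.png

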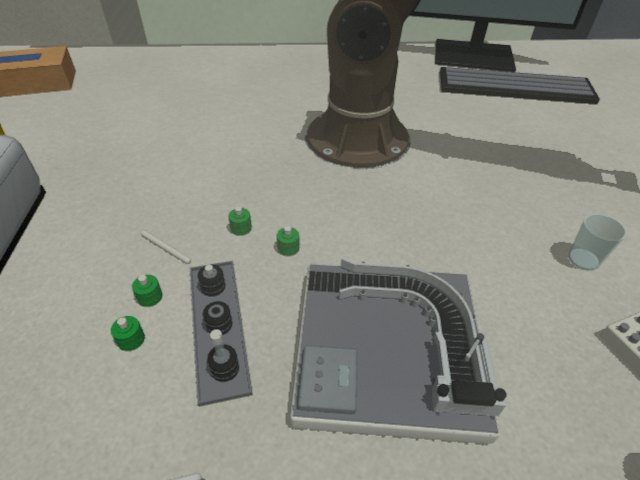

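Top view: track with its lane from the mouth (320,243) round to the dock (207,105). Tray at (405,220), with the short capped carrier at (416,260), the open one at (405,215) and the tall one at (400,165). The scene view agrees: short one at (210,275).

Run:
```python
from h import *
a=load('top1.png');b=load('scene1.png')
P=pts(a);v,u=np.mgrid[:480,:640]
z=P[...,2]
m=((z>0.034)&(z<0.046)&(u>160)&(u<350)&(v>90)&(v<275)).astype(np.uint8)
m=cv2.morphologyEx(m,cv2.MORPH_OPEN,np.ones((3,3)))
print('deck z',np.median(z[m>0]))
r=cv2.minAreaRect(P[m>0][:,:2].astype(np.float32));print('deck rect',r,cv2.boxPoints(r))
# also ray corners
c=max(cv2.findContours(m,0,2)[0],key=cv2.contourArea)
bx=cv2.boxPoints(cv2.minAreaRect(c));print(bx);print([ray(a,*p,0.04).round(4)[:2] for p in bx])
# caps
for n,im,rg in(('top',a,(385,435,150,280)),('scene',b,(190,240,255,385))):
    g=im['pixels'].min(-1);Q=pts(im)
    m=((g>130)&(u>rg[0])&(u<rg[1])&(v>rg[2])&(v<rg[3])).astype(np.uint8)
    N,L,S,C=cv2.connectedComponentsWithStats(m)
    for i in range(1,N):
        if S[i,4]>8: print(n,C[i].round(1),S[i],np.median(Q[L==i],0).round(4), Q[L==i][:,2].max().round(4))
# tray
gz=(z>0.001)&(z<0.016)&(u>365)&(u<442)&(v>140)&(v<300)&(a['pixels'].max(-1)<110)
m=cv2.morphologyEx(gz.astype(np.uint8),cv2.MORPH_OPEN,np.ones((3,3)))
c=max(cv2.findContours(m,0,2)[0],key=cv2.contourArea)
r=cv2.minAreaRect(c);bx=cv2.boxPoints(r);print('tray',[ray(a,*p,0.01).round(4)[:2] for p in bx])
print('floor z',np.median(z[m>0]))
for im in(a,b):
  Q=pts(im)
  m=(im['pixels'].max(-1)<60)&(Q[...,2]>0.02)&(Q[...,2]<0.06)&(abs(Q[...,0]-.35)<.06)&(Q[...,1]<-.2)&(Q[...,1]>-.35)
  print('blk',m.sum(),Q[m].mean(0),np.percentile(Q[m],[2,98],axis=0))
o=cv2.resize(a['pixels'][90:280,160:450,::-1],None,fx=2.7,fy=2.7,interpolation=2);cv2.imwrite('pics/c1.png',o)
```

```text
deck z 0.03914748209811514
deck rect ((0.5906075239181519, -0.01989816129207611), (0.2678894102573395, 0.26778510212898254), 82.89891815185547) [[ 0.44118372 -0.13626364]
 [ 0.7069148  -0.16936728]
 [ 0.74003136  0.09646732]
 [ 0.47430027  0.12957096]]
[[178.92003 247.56001]
 [200.08002  99.44002]
 [343.3     119.90001]
 [322.14    268.02002]]
[array([0.473 , 0.1087]), array([0.7363, 0.0821]), array([ 0.7044, -0.1712]), array([ 0.441, -0.136])]
top [403. 162.] [400 159   7   7  37] [ 0.6144 -0.2665  0.0959] 0.0992
top [419.  258.7] [417 256   5   6  24] [ 0.4574 -0.3002  0.0544] 0.0572
scene [218.4 264.9] [191 256  49  49 572] [ 0.398  -0.299  -0.0005] 0.6139
scene [192.3 354.3] [191 310   6  75 244] [ 5.943e-01 -3.190e-01 -2.000e-04] 0.6139
scene [215.3 334.3] [210 330  11  10  85] [ 0.616  -0.2679  0.0966] 0.6139
tray [array([ 0.4559, -0.258 ]), array([ 0.4631, -0.2918]), array([ 0.4224, -0.2995]), array([ 0.4154, -0.2659])]
floor z 0.004072122178444801
blk 23 [ 0.312656   -0.2438164   0.02794203] [[ 0.2971746  -0.25043772  0.02059718]
 [ 0.32797008 -0.24095135  0.03396353]]<stdin>:28: RuntimeWarning: Mean of empty slice.
  ret = um.true_divide(
Traceback (most recent call last):
IndexError: index -1 is out of bounds for axis 0 with size 0
```

```bash
cat >> h.py <<'E'
th=np.deg2rad(-7.1);ex=np.array([np.cos(th),np.sin(th)]);ey=np.array([-ex[1],ex[0]])
T0=np.array([0.5906,-0.0199])-.045*ex+.027*ey
def tw(x,y): return T0+x*ex+y*ey          # track(m)->world
def wt(p): d=np.asarray(p)[:2]-T0; return np.array([d@ex,d@ey])
E
python3 - <<'E'
from h import *
a=load('top1.png');b=load('scene1.png')
v,u=np.mgrid[:480,:640];cs=[]
for im,rg in((a,(405,435,245,275)),(b,(195,225,255,285))):
    g=im['pixels'].min(-1);Q=pts(im)
    m=(g>115)&(Q[...,2]>.035)&(Q[...,2]<.07)&(u>rg[0])&(u<rg[1])&(v>rg[2])&(v<rg[3])
    c=[u[m].mean(),v[m].mean()];cs.append(c);print(m.sum(),c,Q[m].mean(0))
A=[];B=[]
for im,c in zip((a,b),cs):
    d=im['R'].T@np.linalg.solve(im['camera_matrix'],[*c,1]);d/=np.linalg.norm(d);o=-im['R'].T@im['t']
    M=np.eye(3)-np.outer(d,d);A.append(M);B.append(M@o)
print('tri',np.linalg.solve(sum(A),sum(B)),ray(a,*cs[0],.053))
for n,p in dict(apron=(-.05,-.128),bc=(.025,-.01),bend_end=(.025,.065),dock60=(.085,.065),dock90=(.115,.065),bendstart=(-.05,-.01)).items():print(n,tw(*p).round(4),proj(a,[*tw(*p),.04]).round(0))
# lane rails as check: heights 0.055-0.066 in track frame
P=pts(a);m=(P[...,2]>.054)&(P[...,2]<.066)&(u>160)&(u<350)&(v>90)&(v<275)
d=P[m][:,:2]-T0;X=d@ex;Y=d@ey
s=(Y>-.08)&(Y<-.02);print('rail x',np.histogram(X[s],np.arange(-.085,-.01,.005)))
s=(X>.03)&(X<.07);print('rail y',np.histogram(Y[s],np.arange(.03,.105,.005)))
m=(P[...,2]>.07)&(P[...,2]<.11)&(u>180)&(u<240)&(v>90)&(v<160);d=P[m][:,:2]-T0;print('dock head',np.percentile(d@ex,[2,50,98]),np.percentile(d@ey,[2,50,98]),np.median(P[m][:,2]))
o=cv2.resize(a['pixels'][90:280,160:450,::-1],None,fx=2.7,fy=2.7,interpolation=2);cv2.imwrite('pics/c1.png',o)
E
```

```text
32 [np.float64(419.125), np.float64(258.5)] [ 0.4582239  -0.30042639  0.05393643]
45 [np.float64(208.48888888888888), np.float64(267.68888888888887)] [ 0.45895088 -0.30135931  0.05268738]
tri [ 0.45842454 -0.30119016  0.05201488] [ 0.45830947 -0.30062703  0.053     ]
apron [ 0.4838 -0.1084] [306. 243.]
bc [ 0.5729 -0.0006] [245. 191.]
bend_end [0.5821 0.0739] [202. 185.]
dock60 [0.6417 0.0665] [207. 152.]
dock90 [0.6714 0.0627] [210. 135.]
bendstart [0.4984 0.0087] [238. 234.]
rail x (array([10, 49, 59,  0,  0,  0,  0,  0,  0,  0,  0, 70, 43,  6,  0]), array([-0.085, -0.08 , -0.075, -0.07 , -0.065, -0.06 , -0.055, -0.05 ,
       -0.045, -0.04 , -0.035, -0.03 , -0.025, -0.02 , -0.015, -0.01 ]))
rail y (array([ 4, 23, 33,  0,  0,  0,  0,  0,  0,  0,  1, 42, 18,  4]), array([0.03 , 0.035, 0.04 , 0.045, 0.05 , 0.055, 0.06 , 0.065, 0.07 ,
       0.075, 0.08 , 0.085, 0.09 , 0.095, 0.1  ]))
dock head [0.0636723  0.13922989 0.15944967] [0.02471124 0.05570074 0.10274149] 0.08359848391307648
```

View pics/c1.png

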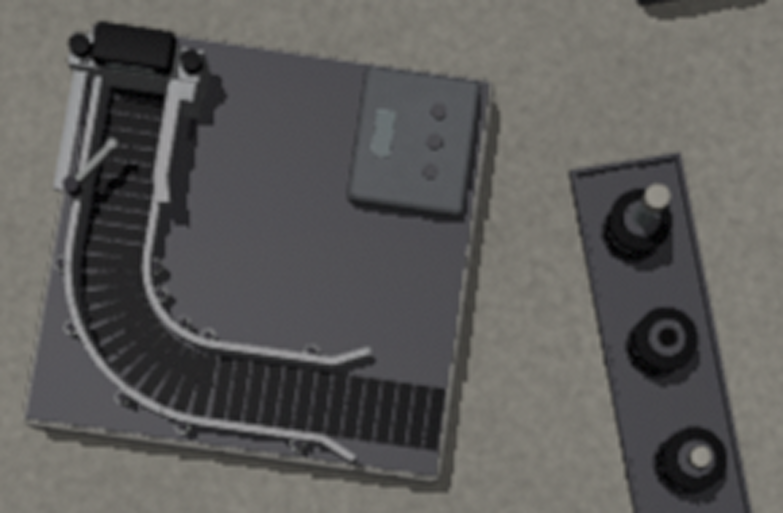

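The crop shows the lane ahead of the apron at (410,412), the latch from pivot (72,185) to tip (113,143), and the dock's black head at (132,47). The target is the carrier with the low cap, at (700,457). Moving above it now.

Emit:
{"method": "jog_arm", "body": {
  "commands": "-0.5 0.0618 -0.1187 0.005 0 0 -0.0238;-0.5 0.0618 -0.1187 0.005 0 0 -0.0238;-0.5 0.0618 -0.1187 0.005 0 0 -0.0238;-0.5 0.0618 -0.1187 0.005 0 0 -0.0238;-0.5 0.0618 -0.1187 0.005 0 0 -0.0238"
}}

```text
clock: 0.6
position: [0.3149, 0.4045, 0.234]
ee_rot: [3.061, 0.707, -0.001]
force: [0.6, -0.3, -0.0]
width: 0.752
```

Emit:
{"method": "jog_arm", "body": {
  "commands": "-0.5 0.0618 -0.1187 0.005 0 0 -0.0238;-0.5 0.0618 -0.1187 0.005 0 0 -0.0238;-0.5 0.0618 -0.1187 0.005 0 0 -0.0238;-0.5 0.0618 -0.1187 0.005 0 0 -0.0238;-0.5 0.0618 -0.1187 0.005 0 0 -0.0238"
}}

```text
clock: 1.1
position: [0.4075, 0.2266, 0.2417]
ee_rot: [3.108, -0.459, -0.0]
force: [0.5, 0.3, 0.2]
width: 0.751
```

Emit:
{"method": "jog_arm", "body": {
  "commands": "-0.5 0.0618 -0.1187 0.005 0 0 -0.0238;-0.5 0.0618 -0.1187 0.005 0 0 -0.0238;-0.5 0.0618 -0.1187 0.005 0 0 -0.0238;-0.5 0.0618 -0.1187 0.005 0 0 -0.0238;-0.5 0.0618 -0.1187 0.005 0 0 -0.0238"
}}

```text
clock: 1.6
position: [0.5002, 0.0487, 0.2493]
ee_rot: [-2.725, 1.562, 0.0]
force: [1.1, 0.6, -0.8]
width: 0.747
```

Emit:
{"method": "jog_arm", "body": {
  "commands": "-0.5 -0.0139 -0.1169 -0.0333 0 0 -0.0051;-0.5 -0.0139 -0.1169 -0.0333 0 0 -0.0051;-0.5 -0.0139 -0.1169 -0.0333 0 0 -0.0051;-0.5 -0.0139 -0.1169 -0.0333 0 0 -0.0051;-0.5 -0.0139 -0.1169 -0.0333 0 0 -0.0051"
}}

```text
clock: 2.1
position: [0.4786, -0.1264, 0.1988]
ee_rot: [-2.596, 1.769, 0.0]
force: [-0.0, 0.2, 0.4]
width: 0.75
```

Emit:
{"method": "jog_arm", "body": {
  "commands": "-0.5 -0.0139 -0.1169 -0.0333 0 0 -0.0051;-0.5 -0.0139 -0.1169 -0.0333 0 0 -0.0051;-0.5 -0.0139 -0.1169 -0.0333 0 0 -0.0051;-0.5 -0.0139 -0.1169 -0.0333 0 0 -0.0051;-0.5 0 0 0 0 0 0"
}}

```text
clock: 2.6
position: [0.46, -0.2704, 0.1585]
ee_rot: [2.468, -1.938, 0.0]
force: [-0.6, -0.2, -0.0]
width: 0.748
```

Run:
```python
from h import *
s=status.observe();print(s['position'],s['joints'].round(2))
w=grab('wrist','w1.png');print(-w['R'].T@w['t'])
print([proj(w,[.4584,-.3009,h]).round(0) for h in(.003,.039,.053)])
Q=pts(w);v,u=np.mgrid[:480,:640]
m=(Q[...,2]>.045)&(Q[...,2]<.065)&(w['pixels'].min(-1)>100)&(np.hypot(Q[...,0]-.4584,Q[...,1]+.3009)<.03)
print(m.sum(),Q[m].mean(0),Q[m][:,2].max(),[u[m].mean(),v[m].mean()], ray(w,u[m].mean(),v[m].mean(),.053))
m=(Q[...,2]>.03)&(Q[...,2]<.045)&(np.hypot(Q[...,0]-.4584,Q[...,1]+.3009)<.035)
print(m.sum(),np.median(Q[m],0),np.percentile(Q[m],[2,98],axis=0))
```

```text
[ 0.45997232 -0.27038382  0.1584919 ] [-0.14  0.43  0.78  1.93 -0.37  0.93 -0.51]
[ 0.53120784 -0.25355268  0.31691267]
[array([361., 226.]), array([366., 239.]), array([368., 245.])]
310 [ 0.46007034 -0.30162457  0.05496396] 0.05789820870153873 [np.float64(369.8741935483871), np.float64(243.54193548387096)] [ 0.45953539 -0.30199027  0.053     ]
2524 [ 0.4629889  -0.29982688  0.03978804] [[ 0.44115858 -0.32065048  0.0312742 ]
 [ 0.47941506 -0.28274054  0.04342358]]
```

View pics/w1.png

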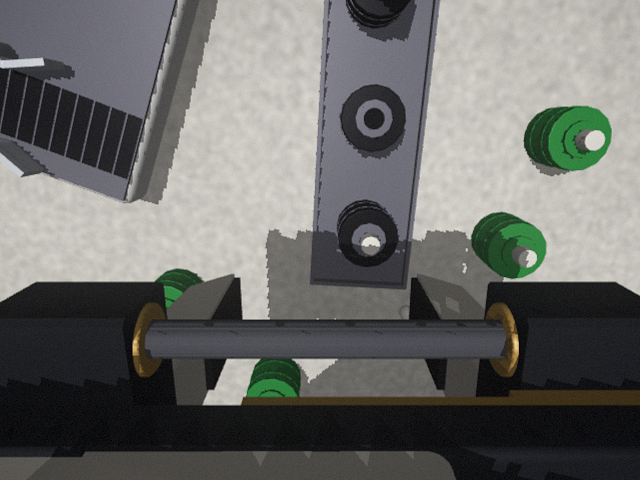

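Wrist view: carrier at (368,240), jaws aligned across the tray, green look-alike at (510,245) clear of the finger. Descending to grasp.

Emit:
{"method": "jog_arm", "body": {
  "commands": "-0.5 -0.0043 -0.1027 0 0 0 -0.0044;-0.5 0 0 -0.08 0 0 0;-0.5 0 0 -0.1 0 0 0;-0.5 0 0 -0.1 0 0 0;-0.5 0 0 -0.08 0 0 0"
}}

```text
clock: 3.15
position: [0.4613, -0.2944, 0.0498]
ee_rot: [-2.453, 1.962, 0.002]
force: [0.6, -0.2, 0.2]
width: 0.751
```

Emit:
{"method": "jog_arm", "body": {
  "commands": "-0.5 0 0 -0.04 0 0 0;-0.5 0 0 -0.04 0 0 0;-0.5 0 0 -0.035 0 0 0;-0.5 0 0 0 0 0 0;-0.5 0 0 0 0 0 0"
}}

```text
clock: 3.65
position: [0.4614, -0.2964, 0.0173]
ee_rot: [-2.451, 1.965, -0.001]
force: [0.2, -0.5, 0.8]
width: 0.748
```

Emit:
{"method": "jog_arm", "body": {
  "commands": "-0.5 -0.0083 -0.016 -0.006 0 0 0;-0.5 0 0 0 0 0 0;0.2 0 0 0 0 0 0;0.2 0 0 0 0 0 0;0.2 0 0 0 0 0 0",
  "force": 15
}}

```text
clock: 4.15
position: [0.4587, -0.301, 0.0151]
ee_rot: [-2.452, 1.964, -0.0]
force: [0.5, 0.5, -0.1]
width: 0.538
```

Emit:
{"method": "jog_arm", "body": {
  "commands": "0.4 0 0 0 0 0 0;0.4 0 0 0 0 0 0;0.4 0 0 0.02 0 0 0;0.4 0 0 0.05 0 0 0;0.4 0 0 0.05 0 0 0",
  "force": 20
}}

```text
clock: 4.65
position: [0.4584, -0.3012, 0.0523]
ee_rot: [2.451, -1.965, -0.0]
force: [-0.0, -1.0, -0.5]
width: 0.454
```

Emit:
{"method": "jog_arm", "body": {
  "commands": "0.4 0 0 0.1 0 0 0;0.4 0 0 0.1 0 0 0;0.4 0.0094 0.0714 0 0 0 0.0217;0.4 0.0094 0.0714 0 0 0 0.0217;0.4 0.0094 0.0714 0 0 0 0.0217"
}}

```text
clock: 5.15
position: [0.4675, -0.2364, 0.1127]
ee_rot: [-2.803, 1.419, -0.003]
force: [-0.3, 0.7, -0.5]
width: 0.453
```

Emit:
{"method": "jog_arm", "body": {
  "commands": "0.4 0.0094 0.0714 0 0 0 0.0217;0.4 0.0094 0.0714 0 0 0 0.0217;0.4 0.0094 0.0714 0 0 0 0.0217;0.4 0.0094 0.0714 0 0 0 0.0217;0.4 0.0094 0.0714 0 0 0 0.0217"
}}

```text
clock: 5.65
position: [0.4815, -0.1293, 0.1125]
ee_rot: [3.116, -0.4, 0.003]
force: [1.0, -0.7, -1.0]
width: 0.456
```

Emit:
{"method": "jog_arm", "body": {
  "commands": "0.4 0.0094 0.0714 0 0 0 0.0217;0.4 0 0 0 0 0 0;0.4 0 0 -0.05 0 0 0;0.4 0 0 0 0 0 0;0.4 0 0 0 0 0 0"
}}

```text
clock: 6.15
position: [0.4838, -0.1091, 0.0967]
ee_rot: [3.135, -0.198, -0.0]
force: [0.5, 0.1, -1.4]
width: 0.453
```

Emit:
{"method": "jog_arm", "body": {
  "commands": "0.4 0 0.002 -0.05 0 0 0;0.4 0 0 -0.05 0 0 0;0.4 0 0 -0.033 0 0 0;0.4 0 0 -0.006 0 0 0;0.4 0 0 0 0 0 0"
}}

```text
clock: 6.65
position: [0.484, -0.108, 0.0546]
ee_rot: [3.135, -0.196, -0.0]
force: [0.2, -0.2, -1.5]
width: 0.454
```

Emit:
{"method": "jog_arm", "body": {
  "commands": "0.4 0 0 -0.004 0 0 0;0.4 0 0 -0.003 0 0 0;0.4 0 0 0 0 0 0;0.4 0 0 0 0 0 0;0.4 0 0 0 0 0 0"
}}

```text
clock: 7.15
position: [0.4841, -0.1077, 0.0524]
ee_rot: [3.136, -0.195, 0.0]
force: [0.4, 0.4, -2.1]
width: 0.449
```

Emit:
{"method": "jog_arm", "body": {
  "commands": "0.4 0 0 -0.003 0 0 0;0.4 0 0 0 0 0 0;0.4 0 0 0 0 0 0;0.4 0 0 0 0 0 0;0.4 0 0 0 0 0 0"
}}

```text
clock: 7.65
position: [0.4842, -0.1077, 0.052]
ee_rot: [-3.135, 0.195, -0.001]
force: [-2.9, 0.5, 10.6]
width: 0.451
```

Emit:
{"method": "jog_arm", "body": {
  "commands": "-0.1 0 0 0.0015 0 0 0;-0.3 0 0 0 0 0 0;-0.4 0 0 0 0 0 0;-0.4 0 0 0 0 0 0;-0.4 0 0 0.05 0 0 0"
}}

```text
clock: 8.15
position: [0.4828, -0.1075, 0.0656]
ee_rot: [3.135, -0.195, -0.005]
force: [0.4, 0.0, -0.7]
width: 0.697
```

Emit:
{"method": "jog_arm", "body": {
  "commands": "-0.4 0 0 0.1 0 0 0;-0.4 0 0 0.1 0 0 0;-0.4 0 0 0 0 0 0;-0.4 0 0 0 0 0 0;-0.4 0 0 0 0 0 0"
}}

```text
clock: 8.65
position: [0.4834, -0.1074, 0.1259]
ee_rot: [-3.135, 0.194, 0.002]
force: [-0.5, 0.0, -0.8]
width: 0.7
```

```bash
cat >> h.py <<'E'
def cap(c0,names=('top','wrist','scene'),rad=.03,zt=.092):
    v,u=np.mgrid[:480,:640]
    for n in names:
        w=grab(n,n+'_l.png');Q=pts(w)
        m=(abs(Q[...,2]-zt)<.012)&(w['pixels'].min(-1)>100)&(np.ptp(w['pixels'].astype(int),-1)<30)&(np.hypot(Q[...,0]-c0[0],Q[...,1]-c0[1])<rad)
        if m.sum()>3:
            r=ray(w,u[m].mean(),v[m].mean(),zt);print(n,m.sum(),Q[m].mean(0).round(4),'ray',r[:2].round(4),'track mm',(wt(r)*1e3).round(1))
        else: print(n,'none',m.sum())
E
python3 - <<'E'
from h import *
cap([.4838,-.108])
s=status.observe();print(s['position'],s['force'])
a=load('top1.png')
for h in(.075,.08,.085):print('pivot',(wt(ray(a,186.5,158.3,h))*1e3).round(1))
E
```

```text
top none 0
wrist 720 [ 0.4855 -0.107   0.0896] ray [ 0.4856 -0.1062] track mm [ -48.5 -125.6]
scene 26 [ 0.4909 -0.1084  0.0844] ray [ 0.4975 -0.1091] track mm [ -36.4 -127. ]
[ 0.48335779 -0.10761593  0.1258615 ] [-1.17096978 -0.73801019 -0.37290613]
pivot [59.8 90. ]
pivot [58.6 88.8]
pivot [57.3 87.6]
```

Run:
```python
from h import *
p=status.observe()['position'][:2]
print(tw(-.05,-.178),(tw(-.05,-.178)-p)/.3, ex/.3*.01, ey/.3*.01)
# pusher waypoints: carrier centreline offset d behind
```

```text
[ 0.47766464 -0.15799998] [-0.01897714 -0.16794682] [ 0.03307773 -0.00412005] [0.00412005 0.03307773]
```

Emit:
{"method": "jog_arm", "body": {
  "commands": "1 -0.0017 -0.0153 0 0 0 0.0227;1 -0.0017 -0.0153 0 0 0 0.0227;1 -0.0017 -0.0153 0 0 0 0.0227;1 -0.0017 -0.0153 0 0 0 0.0227;1 -0.0017 -0.0153 0 0 0 0.0227"
}}

```text
clock: 9.3
position: [0.481, -0.1308, 0.1261]
ee_rot: [-3.003, -0.92, 0.002]
force: [-0.0, -0.5, -1.2]
width: 0.314
```

Emit:
{"method": "jog_arm", "body": {
  "commands": "1 -0.0017 -0.0153 0 0 0 0.0227;1 -0.0017 -0.0153 0 0 0 0.0227;1 -0.0017 -0.0153 0 0 0 0.0227;1 -0.0017 -0.0153 0 0 0 0.0227;1 -0.0017 -0.0153 0 0 0 0.0227"
}}

```text
clock: 9.8
position: [0.4784, -0.1537, 0.126]
ee_rot: [-2.493, -1.91, 0.001]
force: [0.1, -0.0, -0.6]
width: 0.005
```

Emit:
{"method": "jog_arm", "body": {
  "commands": "1 -0.0017 -0.0153 0 0 0 0.0227;1 0 0 0 0 0 0;1 0 0 0 0 0 0;1 0 0 -0.05 0 0 0;1 0 0 0 0 0 0"
}}

```text
clock: 10.3
position: [0.4774, -0.1575, 0.1104]
ee_rot: [-2.358, -2.072, 0.002]
force: [0.2, -0.1, -0.6]
width: 0.007
```

Run:
```python
from h import *
s=status.observe();r=s['ee_rot'];p=s['position'];print(p,wt(p)*1e3,np.rad2deg(2*np.arctan2(r[1],r[0])),s['width'],s['joints'].round(2))
cap([.4838,-.108],('wrist',))
```

```text
[ 0.47740496 -0.15748771  0.11041637] [ -50.32100832 -177.52374863] -277.3781726532629 0.00723185777377178 [ 0.18  0.38  0.04  2.   -0.02  0.76  1.68]
wrist 426 [ 0.4811 -0.1099  0.0906] ray [ 0.4806 -0.1102] track mm [ -53.  -130.2]
```

View pics/wrist_l.png

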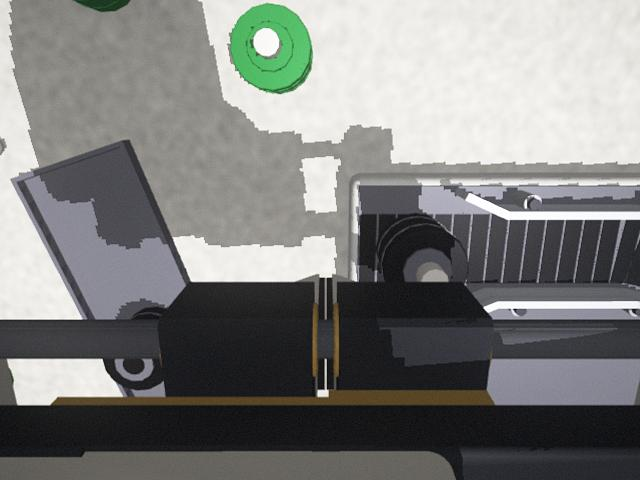

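Run:
```python
from h import *
w=load('wrist_l.png');Q=pts(w)
for (u,v) in((200,300),(200,350),(250,350),(250,285),(400,285),(400,350),(450,350),(480,390),(325,281),(325,290),(310,290),(325,340),(300,400),(300,430)):
    p=Q[v,u];print(u,v,w['z_map'][v,u].round(3),p.round(3),(wt(p)*1e3).round(0), 'above tip',(p[2]-.1104).round(3))
```

```text
200 300 0.084 [ 0.44  -0.178  0.192] [ -85. -203.] above tip 0.082
200 350 0.077 [ 0.446 -0.177  0.2  ] [ -79. -201.] above tip 0.09
250 350 0.078 [ 0.448 -0.168  0.2  ] [ -79. -192.] above tip 0.089
250 285 0.091 [ 0.441 -0.17   0.184] [ -85. -194.] above tip 0.074
400 285 0.091 [ 0.445 -0.137  0.184] [ -85. -162.] above tip 0.074
400 350 0.077 [ 0.451 -0.141  0.201] [ -79. -164.] above tip 0.09
450 350 0.077 [ 0.452 -0.131  0.2  ] [ -79. -155.] above tip 0.09
480 390 0.079 [ 0.461 -0.126  0.201] [ -70. -149.] above tip 0.09
325 281 0.288 [ 0.515 -0.163  0.   ] [ -13. -179.] above tip -0.11
325 290 0.289 [ 0.521 -0.164  0.001] [  -6. -179.] above tip -0.11
310 290 0.088 [ 0.442 -0.157  0.187] [ -85. -181.] above tip 0.077
325 340 0.084 [ 0.451 -0.155  0.194] [ -77. -178.] above tip 0.083
300 400 0.076 [ 0.456 -0.16   0.204] [ -71. -182.] above tip 0.094
300 430 0.064 [ 0.453 -0.159  0.215] [ -74. -182.] above tip 0.105
```

Emit:
{"method": "jog_arm", "body": {
  "commands": "1 0 0 -0.07 0 0 0;1 0 0 -0.07 0 0 0;1 0 0 -0.06 0 0 0;1 0 0 -0.005 0 0 0;1 0 0 0 0 0 0"
}}

```text
clock: 10.85
position: [0.4784, -0.158, 0.0506]
ee_rot: [-2.357, -2.076, 0.001]
force: [0.1, 0.4, 0.1]
width: 0.007
```

Emit:
{"method": "jog_arm", "body": {
  "commands": "1 0.0012 0.0099 0 0 0 0;1 0.0012 0.0099 0 0 0 0;1 0.0012 0.0099 0 0 0 0;1 0.0012 0.0099 0 0 0 0;1 0.0012 0.0099 0 0 0 0"
}}

```text
clock: 11.35
position: [0.4804, -0.1431, 0.0505]
ee_rot: [2.356, 2.077, 0.0]
force: [-0.1, -0.8, 0.7]
width: 0.005
```

```bash
cat >> h.py <<'E'
def st():
    s=status.observe();r=s['ee_rot'];p=s['position'];f=s['force']
    print('z',p[2].round(4),'track',(wt(p)*1e3).round(1),'yaw',np.rad2deg(2*np.arctan2(r[1],r[0])).round(1)%180,'f track',(f[:2]@ex).round(1),(f[:2]@ey).round(1),f[2].round(1))
E
python3 - <<'E'
from h import *
st();cap([.485,-.1],('wrist',))
E
```

```text
z 0.0505 track [ -49.1 -162.9] yaw 82.8 f track 0.0 -0.8 0.7
wrist none 0
```

Emit:
{"method": "jog_arm", "body": {
  "commands": "1 0.0022 0.0198 0 0 0 0;1 0.0022 0.0198 0 0 0 0;1 0.0022 0.0198 0 0 0 0;1 0.0022 0.0198 0 0 0 0;1 0.0022 0.0198 0 0 0 0"
}}

```text
clock: 11.9
position: [0.4836, -0.113, 0.0503]
ee_rot: [-2.357, -2.077, -0.0]
force: [-0.4, -0.0, 0.3]
width: 0.009
```

Run:
```python
from h import *
st()
im=grab('scene','s2.png');x=im['pixels'][220:440,270:530,::-1];cv2.imwrite('pics/s2c.png',cv2.resize(x,None,fx=2.5,fy=2.5))
```

```text
z 0.0503 track [ -49.7 -132.6] yaw 82.80000000000001 f track -0.4 -0.1 0.3
```

View pics/s2c.png

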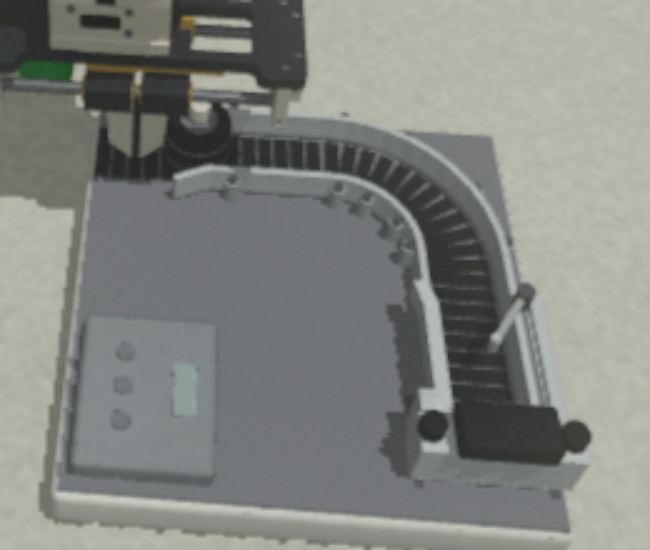

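Scene crop: carrier upright at (200,135), directly ahead of the closed fingers (135,140) and entering the flare. The fingers taper, so I'll measure the gap.

Run:
```python
from h import *
im=load('s2.png');Q=pts(im);v,u=np.mgrid[:480,:640]
m=(u>335)&(u<365)&(v>255)&(v<285)&(Q[...,2]>.05)
d=(Q[...,:2]-T0);X=(d@ex)*1e3;Y=(d@ey)*1e3
b=m&(Q[...,2]>.07)&(Q[...,2]<.08)
print('body top ring x,y',np.percentile(X[b],[3,50,97]).round(1),np.percentile(Y[b],[3,50,97]).round(1),b.sum())
c=m&(im['pixels'].min(-1)>90)&(Q[...,2]>.08)&(Q[...,2]<.1);print('cap',c.sum(),X[c].mean(),Y[c].mean(),np.median(Q[c][:,2]),wt(ray(im,u[c].mean(),v[c].mean(),.088))*1e3)
f=(u>305)&(u<340)&(v>258)&(v<285)
for z in np.arange(.05,.11,.008):
    g=f&(abs(Q[...,2]-z)<.004)
    if g.sum(): print(z.round(3),np.percentile(X[g],[5,95]).round(0),np.percentile(Y[g],[5,95]).round(0))
```

```text
body top ring x,y [-59.8 -39.9 -28.7] [-112.6  -92.3  -76.4] 320
cap 60 -45.42142635269972 -94.11267985081318 0.08975653462378574 [-45.77984021 -94.0962183 ]
0.05 [-47. -34.] [-137. -110.]
0.058 [-45. -34.] [-144. -109.]
0.066 [-40. -36.] [-148. -110.]
0.074 [-48. -36.] [-147. -109.]
0.082 [-39. -36.] [-150. -117.]
0.09 [-39. -36.] [-150. -116.]
0.098 [-44. -37.] [-136. -132.]
```

```bash
cat >> h.py <<'E'
from scipy.optimize import brentq
D=.038;A=.118  # s=0 at y=-128; bend 118..+117.8
def cl(s):
    B=.075*np.pi/2
    if s<A: return np.array([-.05,-.128+s])
    if s<A+B:
        a=(s-A)/.075; return np.array([.025-.075*np.cos(a),-.010+.075*np.sin(a)])
    return np.array([.025+s-A-B,.065])
def pose(sc):
    sp=brentq(lambda s:np.hypot(*(cl(sc)-cl(s)))-D,sc-.06,sc-.02)
    d=cl(sc)-cl(sp);return np.r_[cl(sp),np.arctan2(d[1],d[0])]
def nearest():
    p=wt(status.observe()['position'])
    S=np.arange(0,.40,.0005);return S[np.argmin([np.hypot(*(pose(s)[:2]-p)) for s in S])]
def plan(n,step,fix=True):
    s0=nearest();s=status.observe();r=s['ee_rot'];yaw=2*np.arctan2(r[1],r[0])
    p=s['position'][:2];print('carrier s',s0)
    for i in range(n):
        q=pose(s0+step*(i+1));w=tw(*q[:2]);dy=(q[2]+th-yaw+np.pi/2)%np.pi-np.pi/2
        d=(w-p)/.3;print('1 %.4f %.4f 0 0 0 %.4f'%(*d,dy/2/np.pi),end=';\n' if i%5==4 else ';')
        p=w;yaw+=dy
E
python3 - <<'E'
from h import *
st();plan(15,.007)
E
```

```text
z 0.0502 track [ -49.7 -131.4] yaw 82.89999999999998 f track 1.1 0.6 0.7
carrier s 0.0345
1 0.0018 0.0230 0 0 0 0.0001;1 0.0029 0.0232 0 0 0 0.0000;1 0.0029 0.0232 0 0 0 0.0000;1 0.0029 0.0232 0 0 0 0.0000;1 0.0029 0.0232 0 0 0 0.0000;
1 0.0029 0.0232 0 0 0 0.0000;1 0.0029 0.0232 0 0 0 0.0000;1 0.0029 0.0232 0 0 0 0.0000;1 0.0029 0.0232 0 0 0 0.0000;1 0.0029 0.0232 0 0 0 0.0000;
1 0.0029 0.0232 0 0 0 0.0000;1 0.0029 0.0232 0 0 0 -0.0000;1 0.0029 0.0231 0 0 0 -0.0016;1 0.0029 0.0230 0 0 0 -0.0043;1 0.0028 0.0228 0 0 0 -0.0070;
```

Emit:
{"method": "jog_arm", "body": {
  "commands": "1 0.0018 0.0200 0 0 0 0;1 0.0029 0.0232 0 0 0 0;1 0.0029 0.0232 0 0 0 0;1 0.0029 0.0232 0 0 0 0;1 0.0029 0.0232 0 0 0 0"
}}

```text
clock: 12.45
position: [0.4876, -0.0791, 0.0503]
ee_rot: [-2.357, -2.077, -0.0]
force: [0.0, -0.2, -0.1]
width: 0.006
```

Emit:
{"method": "jog_arm", "body": {
  "commands": "1 0.0029 0.0232 0 0 0 0;1 0.0029 0.0232 0 0 0 0;1 0.0029 0.0232 0 0 0 0;1 0.0029 0.0232 0 0 0 0;1 0.0029 0.0232 0 0 0 0"
}}

```text
clock: 12.95
position: [0.492, -0.0444, 0.0503]
ee_rot: [2.357, 2.077, 0.0]
force: [0.5, -0.3, -0.0]
width: 0.006
```

```bash
cat >> h.py <<'E'
def see(rad=.05):
    im=grab('scene','sl.png');Q=pts(im);v,u=np.mgrid[:480,:640]
    c=tw(*pose(nearest())[:2]);cc=tw(*cl(nearest()));
    m=(im['pixels'].min(-1)>90)&(Q[...,2]>.084)&(Q[...,2]<.097)&(np.hypot(Q[...,0]-cc[0],Q[...,1]-cc[1])<.016)
    print('expect carrier',(wt(cc)*1e3).round(1),'cap seen',m.sum(),(wt(ray(im,u[m].mean(),v[m].mean(),.090))*1e3).round(1) if m.sum() else '')
E
python3 - <<'E'
from h import *
st();see();plan(15,.006)
E
```

```text
z 0.0503 track [-49.9 -63.5] yaw 82.8 f track 0.5 -0.2 -0.0
expect carrier [-50. -24.] cap seen 30 [-44.5 -23.9]
carrier s 0.10400000000000001
1 0.0020 0.0202 0 0 0 0.0001;1 0.0025 0.0198 0 0 0 0.0000;1 0.0025 0.0198 0 0 0 -0.0004;1 0.0025 0.0198 0 0 0 -0.0023;1 0.0024 0.0197 0 0 0 -0.0043;
1 0.0024 0.0195 0 0 0 -0.0063;1 0.0024 0.0195 0 0 0 -0.0083;1 0.0024 0.0195 0 0 0 -0.0102;1 0.0025 0.0197 0 0 0 -0.0122;1 0.0037 0.0197 0 0 0 -0.0127;
1 0.0052 0.0193 0 0 0 -0.0127;1 0.0068 0.0188 0 0 0 -0.0127;1 0.0082 0.0182 0 0 0 -0.0127;1 0.0097 0.0175 0 0 0 -0.0127;1 0.0110 0.0167 0 0 0 -0.0127;
```

Emit:
{"method": "jog_arm", "body": {
  "commands": "1 0.002 0.02 0 0 0 0;1 0.0025 0.0198 0 0 0 0;1 0.0025 0.0198 0 0 0 -0.0004;1 0.0025 0.0198 0 0 0 -0.0023;1 0.0024 0.0197 0 0 0 -0.0043"
}}

```text
clock: 13.5
position: [0.4956, -0.0149, 0.0503]
ee_rot: [2.403, 2.023, 0.0]
force: [0.2, -0.2, -0.0]
width: 0.004
```

Emit:
{"method": "jog_arm", "body": {
  "commands": "1 0.0024 0.0195 0 0 0 -0.0063;1 0.0024 0.0195 0 0 0 -0.0083;1 0.0024 0.0195 0 0 0 -0.0102;1 0.0025 0.0197 0 0 0 -0.0122;1 0.0037 0.0197 0 0 0 -0.0127"
}}

```text
clock: 14.0
position: [0.4996, 0.0144, 0.0503]
ee_rot: [2.691, 1.621, 0.0]
force: [-0.3, -1.6, 0.3]
width: 0.003
```

Run:
```python
from h import *
st();see();plan(15,.006)
```

```text
z 0.0503 track [-49.6  -4.2] yaw 62.1 f track -0.1 -1.6 0.3
expect carrier [-36.6  32.8] cap seen 53 [-31.9  30.7]
carrier s 0.1635
1 0.0045 0.0190 0 0 0 -0.0103;1 0.0066 0.0189 0 0 0 -0.0127;1 0.0081 0.0183 0 0 0 -0.0127;1 0.0096 0.0176 0 0 0 -0.0127;1 0.0109 0.0167 0 0 0 -0.0127;
1 0.0122 0.0158 0 0 0 -0.0127;1 0.0135 0.0148 0 0 0 -0.0127;1 0.0146 0.0137 0 0 0 -0.0127;1 0.0156 0.0125 0 0 0 -0.0127;1 0.0166 0.0112 0 0 0 -0.0127;
1 0.0174 0.0098 0 0 0 -0.0127;1 0.0182 0.0084 0 0 0 -0.0127;1 0.0189 0.0069 0 0 0 -0.0119;1 0.0196 0.0055 0 0 0 -0.0100;1 0.0200 0.0038 0 0 0 -0.0079;
```

Emit:
{"method": "jog_arm", "body": {
  "commands": "1 0.0045 0.019 0 0 0 -0.0115;1 0.0066 0.0189 0 0 0 -0.0127;1 0.0081 0.0183 0 0 0 -0.0127;1 0.0096 0.0176 0 0 0 -0.0127;1 0.0109 0.0167 0 0 0 -0.0127"
}}

```text
clock: 14.55
position: [0.5112, 0.0413, 0.0503]
ee_rot: [2.954, 1.069, -0.001]
force: [-0.6, -1.4, 0.2]
width: 0.004
```

Emit:
{"method": "jog_arm", "body": {
  "commands": "1 0.0122 0.0158 0 0 0 -0.0127;1 0.0135 0.0148 0 0 0 -0.0127;1 0.0146 0.0137 0 0 0 -0.0127;1 0.0156 0.0125 0 0 0 -0.0127;1 0.0166 0.0112 0 0 0 -0.0127"
}}

```text
clock: 15.05
position: [0.5328, 0.0618, 0.0502]
ee_rot: [3.107, 0.463, -0.001]
force: [-0.7, -0.5, 0.4]
width: 0.006
```

Run:
```python
from h import *
st();see();plan(15,.005)
```

```text
z 0.0502 track [-22.4  46.9] yaw 17.0 f track -0.6 -0.6 0.4
expect carrier [12.7 64. ] cap seen 2 [14.8 59.8]
carrier s 0.2235
1 0.0132 0.0100 0 0 0 -0.0099;1 0.0150 0.0073 0 0 0 -0.0106;1 0.0155 0.0063 0 0 0 -0.0104;1 0.0160 0.0053 0 0 0 -0.0093;1 0.0164 0.0042 0 0 0 -0.0079;
1 0.0167 0.0031 0 0 0 -0.0065;1 0.0168 0.0019 0 0 0 -0.0050;1 0.0168 0.0008 0 0 0 -0.0036;1 0.0167 -0.0003 0 0 0 -0.0022;1 0.0166 -0.0014 0 0 0 -0.0008;
1 0.0165 -0.0021 0 0 0 -0.0000;1 0.0165 -0.0021 0 0 0 0.0000;1 0.0165 -0.0021 0 0 0 0.0000;1 0.0165 -0.0021 0 0 0 0.0000;1 0.0165 -0.0021 0 0 0 0.0000;
```

Emit:
{"method": "jog_arm", "body": {
  "commands": "1 0.0132 0.01 0 0 0 -0.0099;1 0.015 0.0073 0 0 0 -0.0106;1 0.0155 0.0063 0 0 0 -0.0104;1 0.016 0.0053 0 0 0 -0.0093;1 0.0164 0.0042 0 0 0 -0.0079"
}}

```text
clock: 15.6
position: [0.5556, 0.0717, 0.0501]
ee_rot: [3.141, -0.006, -0.001]
force: [0.5, -0.9, 0.2]
width: 0.004
```

Emit:
{"method": "jog_arm", "body": {
  "commands": "1 0.0167 0.0031 0 0 0 -0.0065;1 0.0168 0.0019 0 0 0 -0.005;1 0.0168 0.0008 0 0 0 -0.0036;1 0.0167 -0.0003 0 0 0 -0.0022;1 0.0166 -0.0014 0 0 0 -0.0008"
}}

```text
clock: 16.1
position: [0.5806, 0.0726, 0.0501]
ee_rot: [3.136, -0.185, -0.002]
force: [-4.0, -0.5, 1.8]
width: 0.006
```

Run:
```python
from h import *
st();see();plan(10,.004)
im=load('sl.png');x=im['pixels'][230:440,350:530,::-1];cv2.imwrite('pics/s3c.png',cv2.resize(x,None,fx=2.8,fy=2.8))
```

```text
z 0.0501 track [23.6 63.5] yaw 173.2 f track -3.9 -1.0 1.8
expect carrier [62.7 65. ] cap seen 0 
carrier s 0.2735
1 0.0145 0.0031 0 0 0 -0.0009;1 0.0132 -0.0016 0 0 0 0.0000;1 0.0132 -0.0016 0 0 0 0.0000;1 0.0132 -0.0016 0 0 0 0.0000;1 0.0132 -0.0016 0 0 0 0.0000;
1 0.0132 -0.0016 0 0 0 0.0000;1 0.0132 -0.0016 0 0 0 0.0000;1 0.0132 -0.0016 0 0 0 0.0000;1 0.0132 -0.0016 0 0 0 0.0000;1 0.0132 -0.0016 0 0 0 0.0000;
```

View pics/s3c.png

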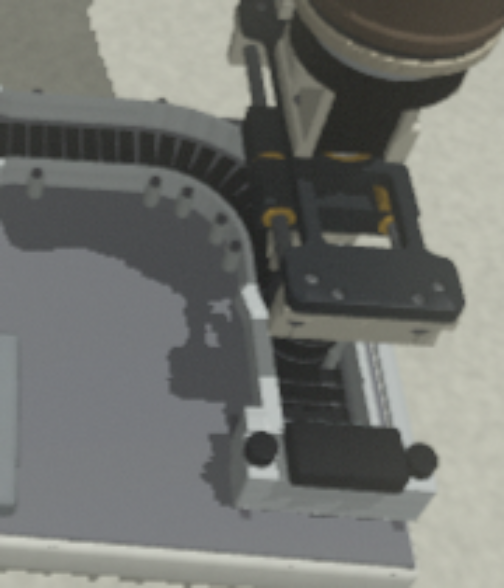

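Run:
```python
from h import *
a=load('top1.png');b=load('scene1.png');s=load('s2.png')
A=[];B=[]
for im,c in ((a,(186.5,158.3)),(s,(480.,337.))):
    d=im['R'].T@np.linalg.solve(im['camera_matrix'],[*c,1]);d/=np.linalg.norm(d);o=-im['R'].T@im['t']
    M=np.eye(3)-np.outer(d,d);A.append(M);B.append(M@o)
x=np.linalg.solve(sum(A),sum(B));print(x,wt(x)*1e3)
for im in(a,s):
    Q=pts(im);d=Q[...,:2]-T0;X=d@ex*1e3;Y=d@ey*1e3;z=Q[...,2]
    for n,lo,hi,y0,y1 in(('head',.085,.1,50,80),('cheek36',.072,.08,25,44),('stop36',.070,.08,50,80),('pivot',.07,.085,80,100)):
        m=(z>lo)&(z<hi)&(Y>y0)&(Y<y1)&(X>40)&(X<185)
        print(n,m.sum(),np.percentile(X[m],[1,5,50,95,99]).round(0) if m.sum() else'',np.percentile(Y[m],[2,98]).round(0) if m.sum() else '')
```

```text
[0.62057379 0.09524987 0.07236173] [60.51125986 90.97169557]
head 286 [134. 136. 147. 159. 161.] [51. 80.]
cheek36 327 [ 57.  61. 113. 146. 156.] [26. 42.]
stop36 60 [ 74.  77.  88. 136. 136.] [52. 79.]
pivot 133 [ 56.  57. 135. 152. 156.] [ 80. 100.]
head 521 [138. 140. 153. 164. 164.] [51. 79.]
cheek36 510 [ 60.  65. 116. 158. 160.] [26. 40.]
stop36 80 [ 77.  78.  92. 164. 164.] [51. 80.]
pivot 197 [ 58.  59. 151. 163. 164.] [81. 99.]
```

Pivot and head face both put the docked centre at about x = 113–115 mm. I'll go quickly to about 102 mm, then creep.

Emit:
{"method": "jog_arm", "body": {
  "commands": "1 0.0132 0 0 0 0 -0.0006;1 0.0132 -0.0012 0 0 0 0;1 0.0132 -0.0016 0 0 0 0;1 0.0132 -0.0016 0 0 0 0;1 0.0132 -0.0016 0 0 0 0"
}}

```text
clock: 16.65
position: [0.6013, 0.0711, 0.0503]
ee_rot: [-3.136, 0.191, -0.0]
force: [-2.7, 1.6, 1.3]
width: 0.007
```

Emit:
{"method": "jog_arm", "body": {
  "commands": "1 0.0132 -0.0016 0 0 0 0;1 0.0132 -0.0016 0 0 0 0;1 0.0132 -0.0016 0 0 0 0;1 0.0132 -0.0016 0 0 0 0;1 0.01 -0.0012 0 0 0 0"
}}

```text
clock: 17.15
position: [0.6204, 0.0687, 0.0504]
ee_rot: [-3.136, 0.191, -0.001]
force: [-2.5, 1.0, 1.2]
width: 0.0
```

```bash
python3 -c "
from h import *
st()"
```

```text
z 0.0504 track [63.6 64.6] yaw 173.0 f track -2.6 0.7 1.2
```

Emit:
{"method": "jog_arm", "body": {
  "commands": "1 0.0033 -0.0004 0 0 0 0;1 0.0033 -0.0004 0 0 0 0;1 0.0033 -0.0004 0 0 0 0;1 0.0033 -0.0004 0 0 0 0;1 0.0033 -0.0004 0 0 0 0"
}}

```text
clock: 17.65
position: [0.6247, 0.0682, 0.0503]
ee_rot: [-3.136, 0.191, -0.0]
force: [-1.3, 1.1, 1.1]
width: 0.005
```

Emit:
{"method": "jog_arm", "body": {
  "commands": "1 0.0017 -0.0002 0 0 0 0;1 0.0017 -0.0002 0 0 0 0;1 0.0017 -0.0002 0 0 0 0;1 0.0017 -0.0002 0 0 0 0;1 0.0017 -0.0002 0 0 0 0"
}}

```text
clock: 18.15
position: [0.6273, 0.0677, 0.0503]
ee_rot: [3.136, -0.191, 0.0]
force: [-0.5, 0.7, -0.1]
width: 0.005
```

Emit:
{"method": "jog_arm", "body": {
  "commands": "1 0.0017 -0.0002 0 0 0 0;1 0.0017 -0.0002 0 0 0 0;1 0.0017 -0.0002 0 0 0 0;1 0.0017 -0.0002 0 0 0 0;1 0.0017 -0.0002 0 0 0 0"
}}

```text
clock: 18.65
position: [0.6295, 0.0671, 0.0502]
ee_rot: [3.135, -0.191, -0.001]
force: [-1.6, -1.2, -0.4]
width: 0.004
```

Emit:
{"method": "jog_arm", "body": {
  "commands": "1 0.0013 -0.0002 0 0 0 0;1 0.0013 -0.0002 0 0 0 0;1 0.0013 -0.0002 0 0 0 0;1 0.0013 -0.0002 0 0 0 0;1 0.0013 -0.0002 0 0 0 0"
}}

```text
clock: 19.15
position: [0.6314, 0.0674, 0.0502]
ee_rot: [-3.136, 0.191, 0.001]
force: [-3.5, -0.2, 0.3]
width: 0.01
```

Emit:
{"method": "jog_arm", "body": {
  "commands": "1 0.0013 -0.0002 0 0 0 0;1 0.0013 -0.0002 0 0 0 0;1 0.001 -0.0001 0 0 0 0;1 0.001 -0.0001 0 0 0 0;1 0 0 0 0 0 0"
}}

```text
clock: 19.65
position: [0.6333, 0.0669, 0.0504]
ee_rot: [3.136, -0.191, 0.001]
force: [-1.8, -1.0, 0.2]
width: 0.004
```

Not at the stop yet (it moved freely); continuing.

Emit:
{"method": "jog_arm", "body": {
  "commands": "1 0.0013 -0.0002 0 0 0 0;1 0.0013 -0.0002 0 0 0 0;1 0.001 -0.0001 0 0 0 0;1 0.001 -0.0001 0 0 0 0;1 0 0 0 0 0 0"
}}

```text
clock: 20.15
position: [0.6337, 0.0669, 0.0502]
ee_rot: [-3.136, 0.191, 0.002]
force: [-6.0, -0.8, 3.3]
width: 0.009
```

```bash
python3 -c "
from h import *
st();s=status.observe();print(s['force'],s['joint_efforts'].round(2))"
```

```text
z 0.0502 track [77.1 64.5] yaw 173.0 f track -5.8 -1.5 3.3
[-5.95197522 -0.79197459  3.25368386] [-2.700e-01 -7.138e+01  1.042e+01 -2.616e+01 -5.000e-01 -1.700e+00
  3.000e-02]
```

Emit:
{"method": "jog_arm", "body": {
  "commands": "1 0.001 -0.0001 0 0 0 0;1 0.001 -0.0001 0 0 0 0;1 0 0 0 0 0 0;1 0 0 0 0 0 0;1 0 0 0 0 0 0"
}}

```text
clock: 20.65
position: [0.6338, 0.0668, 0.0502]
ee_rot: [-3.136, 0.191, 0.004]
force: [-7.7, -0.1, 4.3]
width: 0.005
```

Emit:
{"method": "jog_arm", "body": {
  "commands": "1 -0.005 0.0006 0 0 0 0;1 -0.005 0.0006 0 0 0 0;1 0 0 0 0 0 0;1 0 0 0.015 0 0 0;1 0 0 0.02 0 0 0"
}}

```text
clock: 21.15
position: [0.6317, 0.0673, 0.0609]
ee_rot: [3.136, -0.191, -0.001]
force: [-0.8, -2.3, -0.3]
width: 0.005
```

Emit:
{"method": "jog_arm", "body": {
  "commands": "1 0 0 0.05 0 0 0;1 0 0 0.1 0 0 0;1 0 0 0.1 0 0 0;1 0 0 0.1 0 0 0;1 0 0 0.1 0 0 0"
}}

```text
clock: 21.65
position: [0.6326, 0.0675, 0.1987]
ee_rot: [-3.135, 0.191, -0.003]
force: [0.4, 0.2, 0.0]
width: 0.007
```

Emit:
{"method": "jog_arm", "body": {
  "commands": "1 -0.1 -0.1 0.05 0 0 0;1 -0.1 -0.1 0.05 0 0 0;1 -0.1 -0.1 0.05 0 0 0;1 -0.1 -0.1 0 0 0 0;1 -0.1 -0.1 0 0 0 0"
}}

```text
clock: 22.15
position: [0.4817, -0.0839, 0.2427]
ee_rot: [-3.135, 0.191, -0.006]
force: [-0.3, -1.8, 0.3]
width: 0.005
```

Run:
```python
from h import *
st()
im=grab('scene','s4.png');t=grab('top','t4.png')
x=cv2.resize(im['pixels'][240:440,370:530,::-1],None,fx=2.4,fy=2.4,interpolation=2);y=cv2.resize(t['pixels'][90:250,165:265,::-1],(300,480),interpolation=2)
cv2.imwrite('pics/f4.png',np.hstack([x,y]))
v,u=np.mgrid[:480,:640]
for n,w in(('scene',im),('top',t)):
    Q=pts(w);d=Q[...,:2]-T0;X=d@ex*1e3;Y=d@ey*1e3
    m=(Q[...,2]>.084)&(Q[...,2]<.1)&(w['pixels'].min(-1)>90)&(X>90)&(X<128)&(Y>50)&(Y<80)
    if m.sum():print(n,m.sum(),X[m].mean(),Y[m].mean(),np.median(Q[m][:,2]),wt(ray(w,u[m].mean(),v[m].mean(),.091))*1e3)
```

```text
z 0.2427 track [ -55.2 -104. ] yaw 173.0 f track -0.1 -1.8 0.3
scene 93 118.22640636198709 61.18530074033801 0.09106541724101636 [118.56925367  60.99053262]
top 2 115.2947637226929 68.99991294344127 0.09195408463110644 [115.59897467  69.21196465]
```

View pics/f4.png

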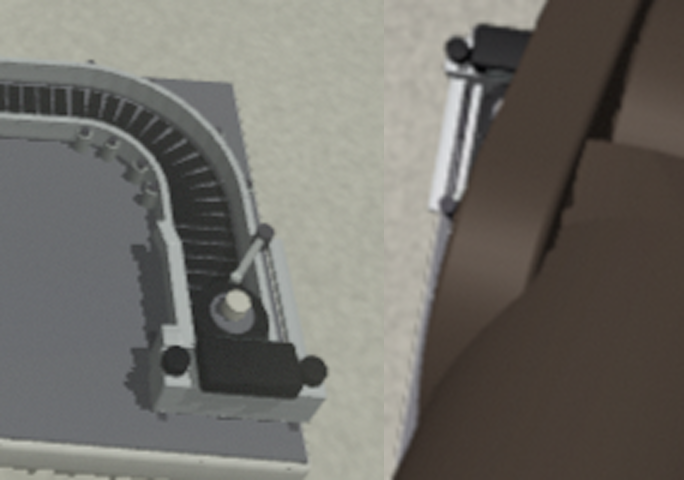

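Run:
```python
from h import *
b=load('scene1.png');s=load('s4.png')
r=(slice(325,375),slice(455,495))
x=[cv2.resize(i['pixels'][r][:,:,::-1],None,fx=9,fy=9,interpolation=cv2.INTER_CUBIC) for i in(b,s)]
cv2.imwrite('pics/latch.png',np.hstack(x))
```

```text
(no output)
```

View pics/latch.png

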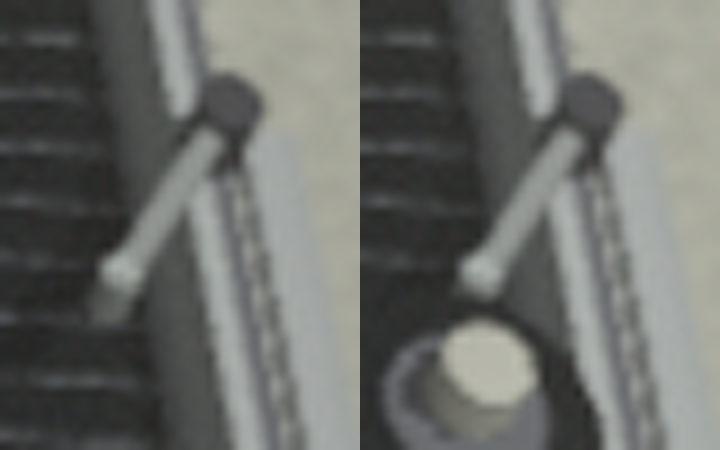

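Before on the left, now on the right: the latch blade sits exactly as when shut (tip at (118,270) and (478,270)), behind the carrier. I'll let the arm settle, compare the bystanders and hand in.

Emit:
{"method": "jog_arm", "body": {
  "commands": "1 0 0 0 0 0 0;1 0 0 0 0 0 0;1 0 0 0 0 0 0;1 0 0 0 0 0 0;1 0 0 0 0 0 0"
}}

```text
clock: 22.75
position: [0.4824, -0.0824, 0.2406]
ee_rot: [3.135, -0.189, -0.0]
force: [0.1, -0.3, 0.1]
width: 0.007
```

Run:
```python
from h import *
b=load('scene1.png');s=grab('scene','s5.png')
def cen(i,f,rg):
    p=i['pixels'].astype(int);m=f(p).astype(np.uint8);q=np.zeros_like(m);q[rg]=m[rg]
    N,L,S,C=cv2.connectedComponentsWithStats(q);return [(C[k].round(1).tolist(),int(S[k,4])) for k in range(1,N) if S[k,4]>40]
g=lambda p:(p[...,1]>p[...,0]+30)
d=lambda p:p.max(-1)<55
for i in(b,s):print(cen(i,g,np.s_[190:360,90:310]),cen(i,d,np.s_[295:390,198:242]))
print(status.observe()['force']);arm.sign_off()
```

```text
[([240.2, 221.5], 424), ([288.6, 241.4], 450), ([147.2, 291.1], 649), ([127.9, 334.0], 786)] [([217.7, 318.7], 470), ([223.5, 365.0], 586)]
[([239.3, 222.1], 409), ([287.5, 242.1], 449), ([147.2, 291.1], 651), ([127.9, 334.0], 786)] [([217.8, 318.5], 455), ([223.3, 365.0], 570)]
[ 0.50317443 -0.084057    0.06973676]
the job is handed in; nothing more can be done
```

The short-tube carrier is docked and the job is handed in, at about 23 s on the clock. I stood the carrier on the apron, then slid it with the closed fingers along the lane, round the bend and against the dock's stop. The highest push force I read on the lane was about 8 N sideways. Setting the carrier down on the apron read about 11 N.

**Last checks:**
- **Carrier:** it is upright, with its cap at deck height plus 51 mm. By feel it docked about 90 mm past the end of the bend, at the far end of the stated 60–90 mm range. The scene camera put the cap at about (118.5, 61) mm in the track frame. The feel and lane-centre values are about (115, 65), so they disagree by a few millimetres; this is similar to that camera's offset earlier in the lane. In the final top view the arm hid the carrier.
- **Latch:** close up, the blade looks the same as in its first, shut position, and it is behind the carrier.
- **Other carriers and look-alikes:** the two other carriers and two of the green ones are unmoved to within 0.2 px. The two green ones nearest the robot read about 1 px (1–2 mm) different. I think this is the arm's shadow, since nothing came near them, but I did not confirm it.
- **Robot:** it was at rest, clear of everything, with a tool force reading near zero.

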